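# Release the incubator lid with its two interlock buttons

## Robot

A 6-joint arm with a two-finger parallel gripper is mounted at the origin on the work surface. World frame = base frame: x ahead of the robot, y to its left, z up, the work surface at z = 0. Lengths are in mm, angles in rad, forces in N, time in s.
With the tool pointing down it reaches from about 275 to 750 mm from the base axis. Payload 10.2 kg.
Tool frame: the origin (TCP) lies midway between the tips of the shut fingers; the grasp point (between the pads) lies 19 mm behind it; z points along the fingers, y is the direction in which the jaws open and shut (so a half turn about z gives the same grasp; the last joint's range is limited). The gripper opens to 85 mm and grips with 20 to 120 N. Pads are 22 mm wide; open, the fingers measure 114 mm over their backs; the gripper's body (76 mm by 85 mm) begins 54 mm behind the grasp point. The pads swing forward as they close: fully open they stand 13 mm farther back than shut.
Start: joints at [0.88, 0.313, 1.498, -0, 1.331, -0.223], TCP at [236.748, 468.595, 208.194] pointing down, gripper open.
Joint ranges: [-2.94, 2.94], [-0.97, 2.17], [0.19, 2.56], [-1.23, 4.37], [0.02, 3.11], [-2.88, 2.88]. Speed limits (rad/s): [2.39, 2.39, 3.01, 3.14, 3.14, 3.14].

## Interface

Orientations are given as a unit quaternion [w, x, y, z].
In Python, from rig import sense, capture, finish_job, search_frame, trace gives the robot as it stands.
- The arm moves only by the tool arm_command, never from a script. Its argument "steps" is one flat list of numbers, 5 for each row, row after row: the shift along the world's x, y, z in units of 50 mm (1.0 is 50 mm), then the turn about the world's z in units of 5 degrees (1.0 is 5 degrees), then the opening in per cent of the stroke, from 0 (shut) to 100 (fully open). In form: [dx, dy, dz, twist, fingers, dx, dy, dz, twist, fingers, ...]. A call has 1 to 5 rows; each row shifts and turns the commanded pose from where the row before left it; what a row does not reach is not made up. A row lasts 1/8 s, in which the tool goes at most 62.5 mm and 10.7 degrees, less where a joint would pass 70% of its speed; a pose out of reach is approached as far as the arm can. A call is refused whole if a number of a shift passes 1 or a number of a turn 1, either way. A call with a gripper value outside its range is refused whole. The fingers move at their own pace and stop on an object; "grip_force" is the grip in N (left out, the last holds). Time passes only in rows, so rows that do not move let the fingers close. It gives the time, the measured TCP pose, the force and the opening at its end, in the units of the state.
- sense(): the state, without advancing time (a new reading comes with each control period).
- capture(name): name is "scene" or "top" or "wrist"; returns a dict with "frame" (400x640x3 uint8, blue, green, red), "fov_y" (degrees; the focal length in pixels is half the picture's height over the tangent of half this angle, whatever the lens; pixels are square), "cx", "cy" (the principal point, pixels), "extrinsics" (4x4, takes a point from world to camera coordinates). Camera axes: x right, y down, z forward; pixel columns grow to the right and rows downward; lengths in mm; the calibration is good to about 2 mm. The wrist camera is an equidistant fisheye: a pixel r from the principal point sees the ray r / f radians off the axis. A picture is of the moment at which its call begins. There is no depth.
- finish_job(): hands the job in, once; it reports no verdict.
Trained networks look in a picture, given as the dict that the camera call returned (one of the last four; its "shot" number tells which), for a name from the list of things; names that differ only in an ending like _2 or _b are one class to them, and where a whole thing is asked for, a point or a joint stands for the part that bears it (a point fixed in the world has none). Each returns a list of dicts, best first, with "score" (0 to 1); they miss things now and then, are a little off and sometimes report something else, mostly with a low value. They report only what shows in the picture. A call takes as long as a camera call.
- search_frame(picture, target): "point" ([x, y, z] in mm, in world coordinates, good to about 4 mm: the middle of the surface that is visible of it).
- trace(picture, target): "mask" (400x640 bool, what is visible of it).
The state is a dict: "time_s": time; "joints": joint angles; "dq": joint speeds; "tau": joint torques, N m; "eef_pos": TCP position; "ee_rot": TCP orientation; "force": force on the tool from outside, world axes, zero at the start; "wrist_torque": the same for the moment, N m; "grip_width": opening from 0.0 (shut) to 1.0 (fully open).
Only numpy, scipy, OpenCV 4.12 (cv2) and the standard library are available. Lean on these libraries where they do the work, as an engineer would, in place of code of your own. Each camera call takes 0.05 s, during which the arm holds its last target. There are 200 camera calls.

## Task

Open the tube incubator's lid with its two-button release: press both buttons on its front deck down together, one with each fingertip, and hold them down until the lid has sprung all the way up by itself. Then let go of both buttons and move clear. Do not touch the lid, and leave the bottles, flask and box beside it where they stand.

Things in the scene. Friction and masses are not known exactly. Their poses are not given: they have to be found in the camera images.
- unit: White tube incubator fixed to the bench, 260 mm deep (x) by 240 mm wide (y), 90 mm high to its flat control deck. Origin: centre of its underside; its own x points from the control deck (front) to the lid's hinge (back), z up. It stands turned by up to 0.45 rad either way. The two lid buttons sit in the middle of the control deck, at x = -95 mm, y = +30 and -30 mm in its frame. The control deck is 74 mm deep, from x = -130 to -56 mm; the lid lies behind it.
- button_left_top (a point): Centre of the top face of the left button (the unit's +y side): a pale round cap 28 mm in diameter in a black collar 44 mm in diameter. The cap's top is 20 mm above the deck (110 mm above the bench), 8 mm above the collar. The two caps are alike, 60 mm apart centre to centre, and are pressed straight down. This point moves with the cap.
- button_right_top (a point): Centre of the top face of the right button (the unit's -y side); see the left button.
- button_left (a joint): How far the left button is pressed (m): 0 up, 0.008 fully down. Spring: 1.5 N to start, 5 N fully down; it comes back up when let go. From 0.005 on it draws its own bolt clear of the lid.
- button_right (a joint): How far the right button is pressed (m); same as the left.
- lid (a joint): Lid angle (rad): 0 shut, 0.22 fully risen against its stop. A damped spring lifts it slowly, in about 2 to 3 s, only while both buttons are down together; with either one up, bolts catch the lid where it is (shut, or part-way if let go early; pressing both again carries on). Once fully risen it stays up by itself.
- lid_front_edge (a point): Middle of the top front edge of the grey lid, a flat flap 158 mm deep (x), 186 mm wide, 12 mm thick with a glass pane, hinged along its back edge. Shut, this point lies 102 mm above the bench and 47 mm behind the line through the two buttons; fully risen it is about 35 mm higher.
- amber_bottle: Bystander: small amber glass reagent bottle with a red cap, 56 mm across, 130 mm tall, loose on the bench beside the incubator; origin at the centre of its underside, z up.
- white_jar: Bystander: white plastic jar with a red cap, 54 mm across, 85 mm tall, loose on the bench beside the incubator; origin at the centre of its underside, z up.
- flask: Bystander: glass conical flask, 68 mm across the foot, 115 mm tall, loose on the bench beside the incubator; origin at the centre of its underside, z up.
- vial_box: Bystander: open cardboard box with dividers, 70 x 90 mm, 50 mm tall, loose on the bench beside the incubator; origin at the centre of its underside, z up.

How it is judged:
By the outcome, as a careful person would: the job done as asked, in the order asked, and still so for the second after the job is handed in, with the robot touching nothing.
It also fails if it takes over 35 s, if anything falls off the work surface, if the arm or the gripper's body presses on something with over 40 N, if the wrist force passes 120 N, or if a joint passes its speed limit or range.

## Working session

There is one attempt and no reset: what is moved stays moved. The work goes in short steps, Python scripts to look and compute and a tool call to move; the robot and the scene stay as the last step left them, time stands still between calls to the robot, and variables do not carry over. Pictures are saved under pics/ and viewed, on a budget of 10 in all, crops included, one or two more only if the job needs it, and the job is handed in when it is done.

Besides the shell and the picture viewer there is one more tool, called after ">>>" by a JSON object that holds its "op" and its "data". arm_command: Moves the arm, as the interface text tells. Its arguments: {"type":"object","properties":{"steps":{"type":"array"},"grip_force":{"type":"number"}},"required":["steps"]}

```bash
mkdir -p pics; python3 - <<'E'
from rig import *
import cv2,numpy as np
s=sense();print(s['eef_pos'],s['ee_rot'],s['grip_width'],s['time_s'],s['force'])
ims=[]
for n in ['scene','top']:
    c=capture(n);ims.append(c['frame'])
    for t in ['button_left_top','button_right_top','lid_front_edge','unit','amber_bottle','white_jar','flask','vial_box']:
        print(n,t,[(np.round(d['point']).tolist(),round(d['score'],2)) for d in search_frame(c,t)[:3]])
cv2.imwrite('pics/a.png',cv2.resize(np.vstack(ims),(480,600)))
E
```

```text
[236.52312335 468.36728133 207.62191767] [-2.83744206e-04  2.31739507e-01  9.72777657e-01 -5.90998790e-04] 0.9993737371007453 0.0 [ 0.51662408  0.93268693 -0.38428656]
scene button_left_top [([508.0, -99.0, 114.0], 0.59)]
scene button_right_top [([512.0, -156.0, 114.0], 0.61)]
scene lid_front_edge [([639.0, -110.0, 102.0], 0.67)]
scene unit [([649.0, -110.0, 89.0], 0.91)]
scene amber_bottle [([488.0, 93.0, 76.0], 0.84), ([620.0, 105.0, 44.0], 0.63)]
scene white_jar [([641.0, -113.0, 103.0], 0.29)]
scene flask [([621.0, 108.0, 43.0], 0.82)]
scene vial_box [([683.0, -330.0, 34.0], 0.76)]
top button_left_top [([500.0, -97.0, 116.0], 0.45)]
top button_right_top [([507.0, -154.0, 114.0], 0.44)]
top lid_front_edge [([628.0, -105.0, 102.0], 0.88)]
top unit [([598.0, -111.0, 101.0], 0.78)]
top amber_bottle [([471.0, 92.0, 93.0], 0.61)]
top white_jar [([533.0, -338.0, 85.0], 0.68)]
top flask [([602.0, 102.0, 40.0], 0.88), ([508.0, -156.0, 118.0], 0.43)]
top vial_box [([676.0, -333.0, 30.0], 0.55)]
```

View pics/a.png

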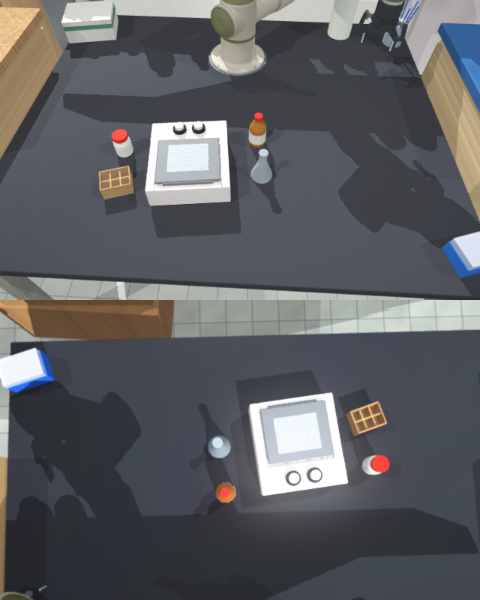

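The unit stands with its buttons towards the robot, near (505, -126), with yaw about +0.12. The bottle and flask stand at its left, the jar and box at its right. I'll move above the buttons.

>>> {"op": "arm_command", "data": {"steps": [0.4,-0.9,0.1,0.5,52,0.4,-1,0,0.5,52,0.4,-1,0,0.5,52,0.4,-1,0,0.5,52,0.4,-1,0,0.5,52]}}

```text
time_s: 1.52
eef_pos: [337.1, 222.0, 213.4]
ee_rot: [0.0, 0.124, 0.992, 0.0]
force: [0.9, 0.7, -0.5]
grip_width: 0.518
```

>>> {"op": "arm_command", "data": {"steps": [0.4,-1,0,0.5,52,0.4,-1,0,0.5,52,0.4,-1,0,0.5,52,0.4,-1,0,0.5,52,0.4,-1,0,0.5,52]}}

```text
time_s: 2.15
eef_pos: [437.2, -28.2, 213.4]
ee_rot: [0.0, 0.015, 1.0, -0.0]
force: [0.8, 0.9, 0.1]
grip_width: 0.519
```

>>> {"op": "arm_command", "data": {"steps": [0.4,-1,0,0.5,52,0.4,-0.9,0,0.5,52,0.3,0,0,0.6,52,0,0,0,0,52]}}

```text
time_s: 2.65
eef_pos: [491.9, -121.6, 212.8]
ee_rot: [-0.0, -0.054, 0.999, 0.0]
force: [-0.2, -0.5, -0.3]
grip_width: 0.52
```

```bash
python3 - <<'E'
from rig import *
import cv2,numpy as np
s=sense();print(s['eef_pos'],s['ee_rot'],s['grip_width'],s['time_s'],s['force'])
ims=[]
for n in ['wrist','top','scene']:
    c=capture(n);ims.append(c['frame']);np.save(n,c,allow_pickle=True)
    for t in ['button_left_top','button_right_top','lid_front_edge']:
        print(n,t,[(np.round(d['point'],1).tolist(),round(d['score'],2)) for d in search_frame(c,t)[:3]])
cv2.imwrite('pics/b.png',np.vstack([ims[0][:, :],ims[1][100:300]])[:600])
E
```

```text
[ 491.93749012 -121.61518539  212.79788967] [-2.75563946e-04 -5.37102188e-02  9.98556506e-01  2.02743039e-04] 0.5195142339366144 2.65 [-0.21595427 -0.46619867 -0.32416914]
wrist button_left_top [([503.2, -100.3, 116.5], 0.9)]
wrist button_right_top [([513.6, -159.3, 110.5], 0.8)]
wrist lid_front_edge [([601.8, -110.7, 103.2], 0.76)]
top button_left_top [([503.3, -95.1, 118.8], 0.45)]
top button_right_top [([600.4, 102.5, 40.2], 0.53)]
top lid_front_edge [([637.2, -103.0, 98.8], 0.61), ([629.7, -85.3, 100.9], 0.23)]
scene button_left_top [([508.8, -97.0, 111.2], 0.47)]
scene button_right_top []
scene lid_front_edge [([640.8, -112.4, 102.8], 0.65)]
```

View pics/b.png

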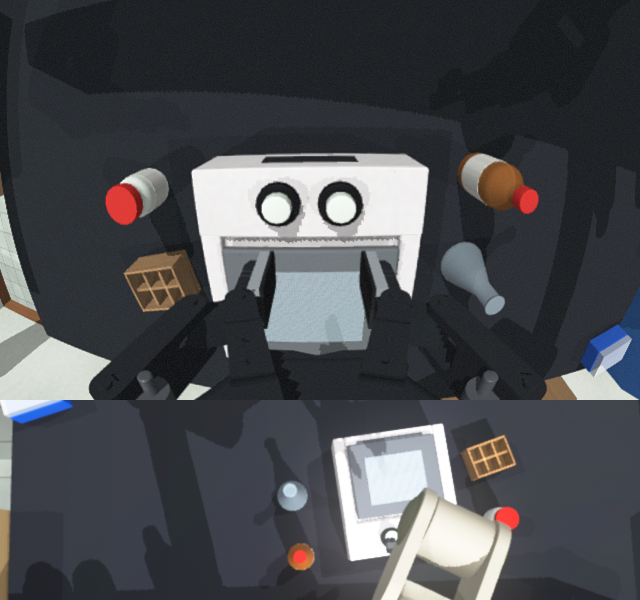

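The wrist view shows the caps at about (277,207) and (341,207), with the fingers over the lid side in perspective. I'll intersect the cap rays with z=110.

```bash
cat > h.py <<'E'
from rig import *
import cv2,numpy as np
def ray(c,u,v):
    f=200/np.tan(np.radians(c['fov_y']/2)); p=np.array([u-c['cx'],v-c['cy']]);r=np.hypot(*p);a=r/f
    d=np.r_[p/r*np.sin(a),np.cos(a)]
    E=np.array(c['extrinsics']);R,t=E[:3,:3],E[:3,3]
    return -R.T@t,R.T@d
def proj(c,X):
    f=200/np.tan(np.radians(c['fov_y']/2));E=np.array(c['extrinsics']);q=E[:3,:3]@X+E[:3,3]
    a=np.arctan2(np.hypot(q[0],q[1]),q[2]);return np.r_[c['cx'],c['cy']]+f*a*q[:2]/np.hypot(q[0],q[1])
def caps(c,z=110):
    out=[]
    for t in ['button_left_top','button_right_top']:
        d=search_frame(c,t)[0]; u=proj(c,np.array(d['point']))
        m=trace(c,t);mm=m[0]['mask'] if m else None
        g=c['frame'].min(axis=2)
        w=mm&(g>150); w=w.astype(np.uint8)
        n,l,st,ce=cv2.connectedComponentsWithStats(w); k=1+np.argmax(st[1:,4])
        o,dr=ray(c,*ce[k]);X=o+dr*(z-o[2])/dr[2]
        print(t,u.round(),ce[k].round(1),st[k],X.round(1)); out.append(X)
    L,R=out;print('mid',((L+R)/2).round(1),'dist',np.linalg.norm(L-R).round(1),'yaw deg',np.degrees(np.arctan2(-(L-R)[0],(L-R)[1])).round(2))
    return out
E
python3 - <<'E'
from h import *
c=capture('wrist');o=caps(c)
E=np.array(c['extrinsics']);print('cam',-E[:3,:3].T@E[:3,3],E[2,:3])
s=sense();q=s['ee_rot'];print(s['eef_pos'],'jaw yaw',2*np.degrees(np.arctan2(-q[1],q[2])))
E
```

```text
button_left_top [337. 214.] [340.1 207.2] [326 192  30  31 724] [500.6 -99.1 110. ]Traceback (most recent call last):
  File "<stdin>", line 2, in <module>
  File "h.py", line 17, in caps
    w=mm&(g>150); w=w.astype(np.uint8)
      ~~^^~~~~~~
TypeError: unsupported operand type(s) for &: 'NoneType' and 'bool'
```

```bash
python3 - <<'E'
s=open('h.py').read()
a=s.index("        m=trace");b=s.index("        n,l,st")
s=s[:a]+"        w=(c['frame'].min(axis=2)>150).astype(np.uint8)\n"+s[b:]
s=s.replace("k=1+np.argmax(st[1:,4])","k=l[int(u[1]),int(u[0])]")
open('h.py','w').write(s)
E
python3 - <<'E'
from h import *
c=capture('wrist');o=caps(c)
E=np.array(c['extrinsics']);print('cam',-E[:3,:3].T@E[:3,3],E[2,:3])
s=sense();q=s['ee_rot'];print(s['eef_pos'],'jaw yaw',2*np.degrees(np.arctan2(-q[1],q[2])))
f=cv2.resize(c['frame'][170:350,220:400],None,fx=3,fy=3);cv2.imwrite('pics/c.png',f)
E
```

```text
button_left_top [339. 211.] [340.1 207.3] [326 192  30  31 728] [500.7 -99.1 110. ]
button_right_top [275. 214.] [275.6 207.9] [262 193  28  31 695] [ 507.6 -158.1  110. ]
mid [ 504.1 -128.6  110. ] dist 59.4 yaw deg 6.71
cam [ 409.00866065 -130.01157575  377.27439513] [ 0.31748674  0.03381758 -0.94765951]
[ 491.7531091  -121.40715802  213.18296302] jaw yaw 6.194503336506762
```

View pics/c.png

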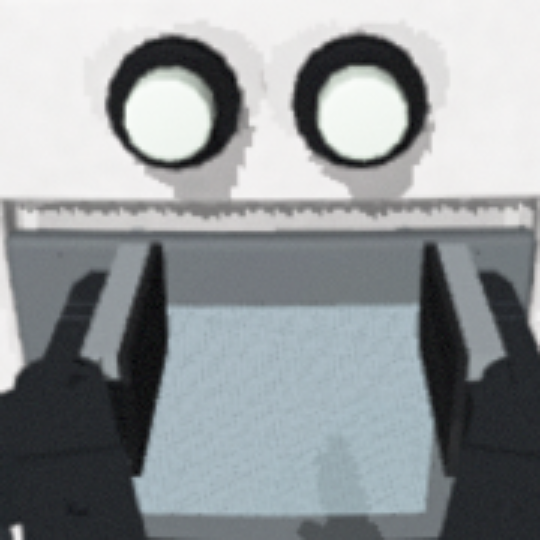

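```bash
python3 - <<'E'
from h import *
c=np.load('wrist.npy',allow_pickle=True).item()
s=sense();q=s['ee_rot'];yaw=2*np.arctan2(-q[1],q[2]);n=np.array([-np.sin(yaw),np.cos(yaw)]);x=np.array([n[1],-n[0]])
for z in (213,220):
  for u,v in [(259.5,251.5),(272.5,251.5),(363.3,251.5),(375.5,251.5)]:
    o,d=ray(c,u,v);X=o+d*(z-o[2])/d[2];r=X[:2]-s['eef_pos'][:2];print(z,X.round(1),'jaw',(r@n).round(1),'fwd',(r@x).round(1))
E
```

```text
213 [ 498.6 -155.7  213. ] jaw -34.8 fwd 3.2
213 [ 497.6 -147.8  213. ] jaw -26.8 fwd 3.0
213 [491.9 -93.6 213. ] jaw 27.6 fwd 3.1
213 [491.2 -86.2 213. ] jaw 35.1 fwd 3.3
220 [ 494.8 -154.6  220. ] jaw -33.3 fwd -0.5
220 [ 493.9 -147.   220. ] jaw -25.7 fwd -0.7
220 [488.3 -95.2 220. ] jaw 26.4 fwd -0.6
220 [487.7 -88.  220. ] jaw 33.6 fwd -0.4
```

>>> {"op": "arm_command", "data": {"steps": [0.27,-0.14,0,0.1,52,0,0,-0.8,0,52,0,0,-0.8,0,52,0,0,0,0,52]}}

```text
time_s: 4.15
eef_pos: [504.0, -127.8, 131.3]
ee_rot: [-0.002, -0.058, 0.998, 0.001]
force: [0.9, 0.0, 0.8]
grip_width: 0.518
```

```bash
python3 - <<'E'
from h import *
c=capture('wrist')
s=sense();q=s['ee_rot'];print(s['eef_pos'],s['force'],'jaw yaw',2*np.degrees(np.arctan2(-q[1],q[2])))
f=cv2.resize(c['frame'][130:330,200:420],None,fx=3,fy=3)[:600];cv2.imwrite('pics/d.png',f)
d=capture('scene');cv2.imwrite('pics/e.png',cv2.resize(d['frame'][130:290,180:330],None,fx=3.5,fy=3.5))
try: caps(c)
except Exception as e: print(e)
E
```

```text
[ 505.15895392 -128.36743994  133.39045454] [-0.00674743  0.35009562  0.27295908] jaw yaw 6.696069899880042
button_left_top [356. 241.] [360.3 232. ] [ 341  212   41   42 1366] [500.2 -99.4 110. ]
button_right_top [275. 241.] [270.5 232.2] [ 251  212   40   41 1302] [ 507.2 -158.2  110. ]
mid [ 503.7 -128.8  110. ] dist 59.2 yaw deg 6.69
```

View pics/d.png

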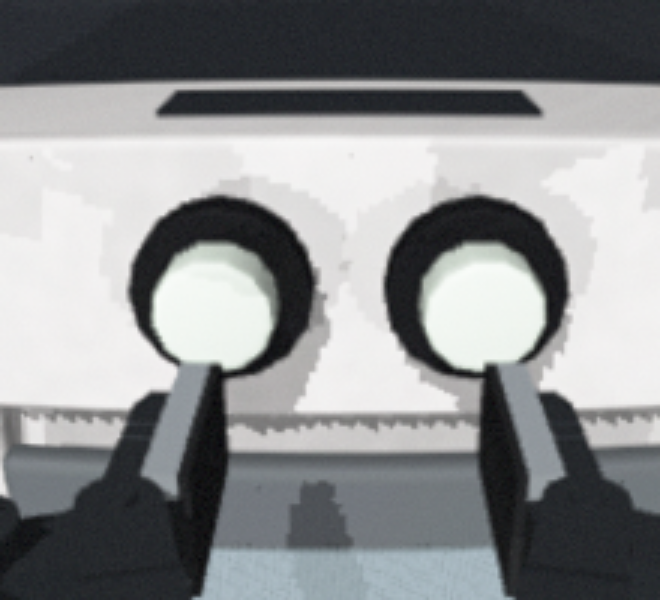

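View pics/e.png

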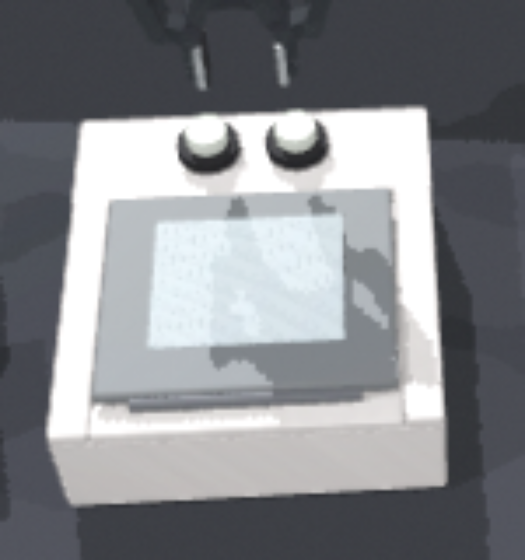

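The caps lie ahead of and below the fingertips, which are symmetric about them. I'll descend, watching the force.

>>> {"op": "arm_command", "data": {"steps": [0.02,-0.01,-0.3,0,52,0,0,-0.1,0,52,0,0,-0.06,0,52,0,0,0,0,52]}}

```text
time_s: 4.85
eef_pos: [506.2, -128.9, 110.1]
ee_rot: [-0.0, -0.058, 0.998, 0.0]
force: [0.3, -0.1, 0.9]
grip_width: 0.523
```

>>> {"op": "arm_command", "data": {"steps": [0,0,-0.08,0,52,0,0,0,0,52]}}

```text
time_s: 5.1
eef_pos: [506.1, -128.9, 106.0]
ee_rot: [-0.0, -0.058, 0.998, 0.0]
force: [-0.7, 0.5, 1.0]
grip_width: 0.517
```

```bash
python3 - <<'E'
from h import *
c=capture('wrist')
s=sense();print(s['eef_pos'],s['force'])
f=cv2.resize(c['frame'][130:330,200:420],None,fx=2,fy=2);d=capture('scene')
g=cv2.resize(d['frame'][110:240,200:310],None,fx=3,fy=3)
o=np.zeros((400,770,3),np.uint8);o[:400,:440]=f;o[:390,440:770]=g;cv2.imwrite('pics/f.png',o)
E
```

```text
[ 506.218079   -128.87773577  106.13881394] [-0.30519701 -0.20042969  0.05534189]
```

View pics/f.png

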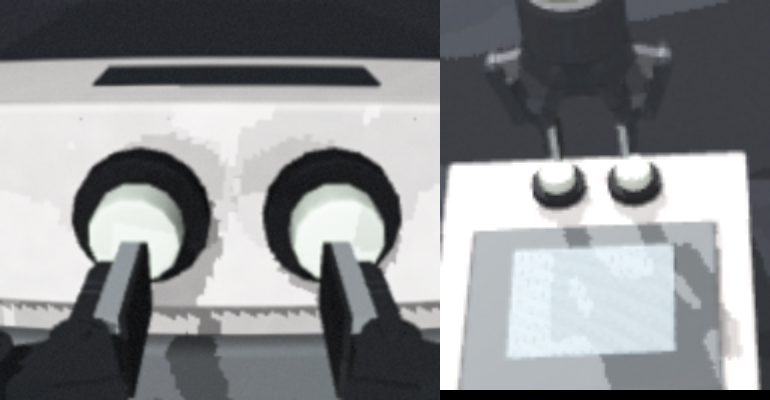

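```bash
python3 - <<'E'
from h import *
w=capture('wrist');d=capture('scene');s=sense()
def pin(c,u,v):
    f=200/np.tan(np.radians(c['fov_y']/2));E=np.array(c['extrinsics']);return -E[:3,:3].T@E[:3,3],E[:3,:3].T@np.array([(u-c['cx'])/f,(v-c['cy'])/f,1])
for n,fn,c,ps in(('wrist',ray,w,[(267,251.5),(369,251.5),(267,251.5-1)]),('scene',pin,d,[(239,162.7),(261.7,162.3),(239,163.7),(239,168)])):
  for p in ps:
    o,r=fn(c,*p)
    print(n,p,[(o+r*(z-o[2])/r[2]).round(1).tolist() for z in(106,112,118,124,130)])
E
```

```text
wrist (267, 251.5) [[512.9, -158.4, 106.0], [509.6, -157.6, 112.0], [506.4, -156.9, 118.0], [503.1, -156.2, 124.0], [499.8, -155.4, 130.0]]
wrist (369, 251.5) [[505.8, -97.3, 106.0], [502.8, -98.8, 112.0], [499.8, -100.3, 118.0], [496.8, -101.8, 124.0], [493.8, -103.3, 130.0]]
wrist (267, 250.5) [[512.2, -158.4, 106.0], [509.0, -157.7, 112.0], [505.7, -156.9, 118.0], [502.5, -156.2, 124.0], [499.3, -155.4, 130.0]]
scene (239, 162.7) [[493.5, -160.0, 106.0], [499.0, -158.4, 112.0], [504.6, -156.9, 118.0], [510.1, -155.3, 124.0], [515.7, -153.8, 130.0]]
scene (261.7, 162.3) [[489.1, -106.1, 106.0], [494.7, -104.9, 112.0], [500.3, -103.7, 118.0], [505.9, -102.6, 124.0], [511.4, -101.4, 130.0]]
scene (239, 163.7) [[496.7, -159.5, 106.0], [502.2, -157.9, 112.0], [507.8, -156.4, 118.0], [513.3, -154.8, 124.0], [518.8, -153.3, 130.0]]
scene (239, 168) [[510.5, -157.4, 106.0], [515.9, -155.8, 112.0], [521.4, -154.3, 118.0], [526.8, -152.8, 124.0], [532.2, -151.2, 130.0]]
```

The tips are still about 10–20 mm above the caps and centred in x. I'll widen slightly and keep going down by force.

>>> {"op": "arm_command", "data": {"steps": [0,0,-0.1,0,56,0,0,0,0,56]}}

```text
time_s: 5.55
eef_pos: [506.0, -128.8, 100.7]
ee_rot: [-0.0, -0.058, 0.998, 0.0]
force: [-0.5, 0.9, 0.7]
grip_width: 0.561
```

>>> {"op": "arm_command", "data": {"steps": [0,0,-0.06,0,56,0,0,0,0,56]}}

```text
time_s: 5.8
eef_pos: [506.1, -128.8, 98.0]
ee_rot: [-0.0, -0.058, 0.998, 0.0]
force: [-0.3, -0.5, 0.4]
grip_width: 0.558
```

>>> {"op": "arm_command", "data": {"steps": [0,0,-0.06,0,56,0,0,0,0,56]}}

```text
time_s: 6.05
eef_pos: [506.1, -128.9, 95.0]
ee_rot: [-0.0, -0.058, 0.998, 0.0]
force: [-0.8, 0.1, -0.8]
grip_width: 0.562
```

```bash
python3 - <<'E'
from h import *
c=capture('wrist')
f=cv2.resize(c['frame'][180:310,230:410],None,fx=2.4,fy=2.4);d=capture('scene')
g=cv2.resize(d['frame'][130:210,215:285],None,fx=4.6,fy=4.6)
o=np.zeros((380,760,3),np.uint8);o[:f.shape[0],:f.shape[1]]=f;o[:g.shape[0],435:435+g.shape[1]]=g[:, :325];cv2.imwrite('pics/g.png',o)
E
```

```text
(no output)
```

View pics/g.png

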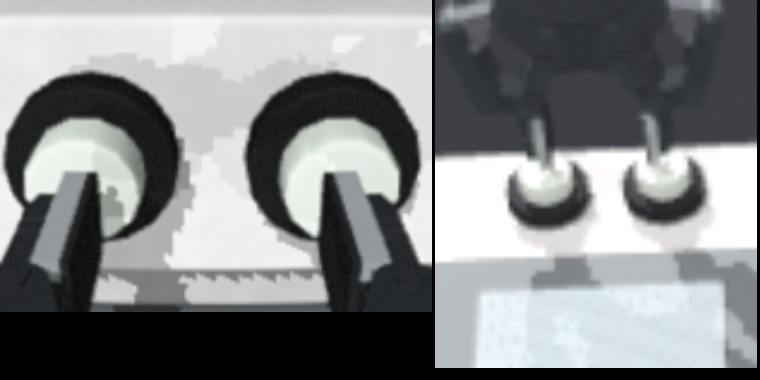

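Each fingertip is centred over its cap, with a small gap left. Going on down.

>>> {"op": "arm_command", "data": {"steps": [0,0,-0.06,0,56,0,0,0,0,56]}}

```text
time_s: 6.4
eef_pos: [506.1, -128.8, 91.9]
ee_rot: [-0.0, -0.058, 0.998, 0.0]
force: [1.3, 0.5, -0.1]
grip_width: 0.561
```

>>> {"op": "arm_command", "data": {"steps": [0,0,-0.06,0,56,0,0,0,0,56]}}

```text
time_s: 6.65
eef_pos: [506.1, -128.8, 88.9]
ee_rot: [-0.0, -0.058, 0.998, 0.0]
force: [0.3, -0.0, 0.1]
grip_width: 0.559
```

>>> {"op": "arm_command", "data": {"steps": [0,0,-0.06,0,56,0,0,0,0,56]}}

```text
time_s: 6.9
eef_pos: [506.4, -129.0, 86.5]
ee_rot: [0.0, -0.058, 0.998, -0.0]
force: [-1.1, 0.3, 3.4]
grip_width: 0.562
```

Contact (3.4 N). Pressing further.

>>> {"op": "arm_command", "data": {"steps": [0,0,-0.08,0,56,0,0,0,0,56]}}

```text
time_s: 7.15
eef_pos: [506.4, -129.0, 82.6]
ee_rot: [0.0, -0.058, 0.998, -0.0]
force: [-2.9, 0.8, 7.9]
grip_width: 0.559
```

>>> {"op": "arm_command", "data": {"steps": [0,0,-0.04,0,56,0,0,0,0,56]}}

```text
time_s: 7.4
eef_pos: [506.4, -129.0, 80.9]
ee_rot: [0.0, -0.058, 0.998, -0.0]
force: [-3.7, 1.4, 9.0]
grip_width: 0.56
```

>>> {"op": "arm_command", "data": {"steps": [0,0,-0.02,0,56,0,0,0,0,56,0,0,0,0,56,0,0,0,0,56,0,0,0,0,56]}}

```text
time_s: 8.02
eef_pos: [506.4, -129.0, 80.2]
ee_rot: [0.0, -0.058, 0.998, -0.0]
force: [-4.7, 1.9, 11.4]
grip_width: 0.56
```

>>> {"op": "arm_command", "data": {"steps": [0,0,0,0,56,0,0,0,0,56,0,0,0,0,56,0,0,0,0,56,0,0,0,0,56]}}

```text
time_s: 8.65
eef_pos: [506.5, -129.0, 80.3]
ee_rot: [0.0, -0.058, 0.998, -0.0]
force: [-4.2, 1.5, 12.3]
grip_width: 0.559
```

```bash
python3 - <<'E'
from h import *
c=capture('wrist')
f=cv2.resize(c['frame'][170:370,210:430],None,fx=2,fy=2);d=capture('scene')
g=cv2.resize(d['frame'][130:290,180:330],None,fx=2.4,fy=2.4)
o=np.zeros((400,800,3),np.uint8);o[:f.shape[0],:f.shape[1]]=f;o[:g.shape[0],440:440+g.shape[1]]=g;cv2.imwrite('pics/h.png',o)
s=sense();print(s['eef_pos'],s['force'],s['wrist_torque'],s['time_s'])
for k in(c,d): print([(x['point'],x['score']) for x in search_frame(k,'lid_front_edge')])
E
```

```text
[ 506.43383251 -129.00994232   80.22715174] [-3.33337312  1.91172269 12.2793105 ] [0.26888994 0.69629637 0.00210434] 8.75
[([566.0, -125.1, 120.6], 0.76)]
[([641.6, -111.4, 115.0], 0.97)]
```

View pics/h.png

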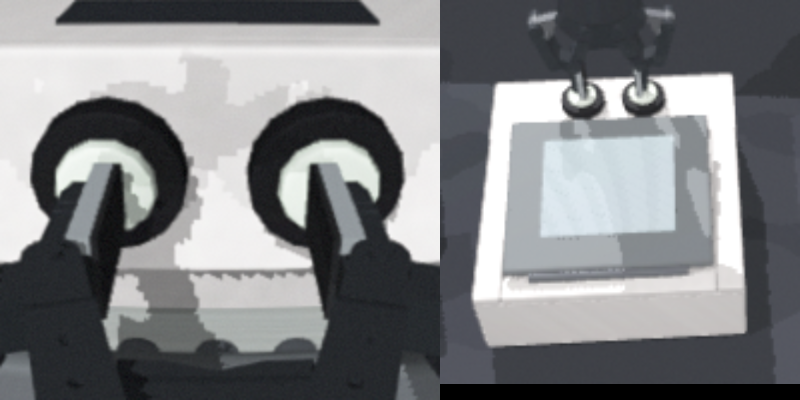

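Both caps are down flush and the lid is rising, with tubes showing under its front edge. Holding.

>>> {"op": "arm_command", "data": {"steps": [0,0,0,0,56,0,0,0,0,56,0,0,0,0,56,0,0,0,0,56,0,0,0,0,56]}}

```text
time_s: 9.48
eef_pos: [506.4, -129.0, 80.2]
ee_rot: [0.0, -0.058, 0.998, -0.0]
force: [-3.9, 1.1, 10.5]
grip_width: 0.557
```

>>> {"op": "arm_command", "data": {"steps": [0,0,0,0,56,0,0,0,0,56,0,0,0,0,56,0,0,0,0,56,0,0,0,0,56]}}

```text
time_s: 10.1
eef_pos: [506.4, -129.0, 80.3]
ee_rot: [0.0, -0.058, 0.998, -0.0]
force: [-3.6, 1.8, 12.0]
grip_width: 0.56
```

>>> {"op": "arm_command", "data": {"steps": [0,0,0,0,56,0,0,0,0,56,0,0,0,0,56,0,0,0,0,56,0,0,0,0,56]}}

```text
time_s: 10.72
eef_pos: [506.4, -129.0, 80.2]
ee_rot: [0.0, -0.058, 0.998, -0.0]
force: [-4.5, 1.6, 11.7]
grip_width: 0.559
```

>>> {"op": "arm_command", "data": {"steps": [0,0,0,0,56,0,0,0,0,56,0,0,0,0,56,0,0,0,0,56,0,0,0,0,56]}}

```text
time_s: 11.35
eef_pos: [506.4, -129.0, 80.2]
ee_rot: [0.0, -0.059, 0.998, -0.0]
force: [-3.5, 1.6, 11.9]
grip_width: 0.559
```

>>> {"op": "arm_command", "data": {"steps": [0,0,0,0,56,0,0,0,0,56,0,0,0,0,56,0,0,0,0,56,0,0,0,0,56]}}

```text
time_s: 11.98
eef_pos: [506.4, -129.0, 80.3]
ee_rot: [0.0, -0.058, 0.998, -0.0]
force: [-3.6, 1.4, 10.8]
grip_width: 0.562
```

```bash
python3 - <<'E'
from h import *
c=capture('wrist')
for n in range(2):
  d=capture('scene'); print([(x['point'],x['score']) for x in search_frame(d,'lid_front_edge')])
f=cv2.resize(c['frame'][170:370,210:430],None,fx=2,fy=2)
g=cv2.resize(d['frame'][130:290,180:330],None,fx=2.4,fy=2.4)
o=np.zeros((400,800,3),np.uint8);o[:f.shape[0],:f.shape[1]]=f;o[:g.shape[0],440:440+g.shape[1]]=g;cv2.imwrite('pics/i.png',o)
cv2.imwrite('scene1.png',d['frame']);cv2.imwrite('wrist1.png',c['frame'])
s=sense();print(s['eef_pos'],s['force'],s['time_s'])
E
```

```text
[([642.5, -109.3, 121.7], 0.72)]
[([641.9, -112.0, 122.6], 0.75)]
[ 506.44211103 -129.0215078    80.24467152] [-5.44554538  2.2431542  11.30394365] 12.225
```

View pics/i.png

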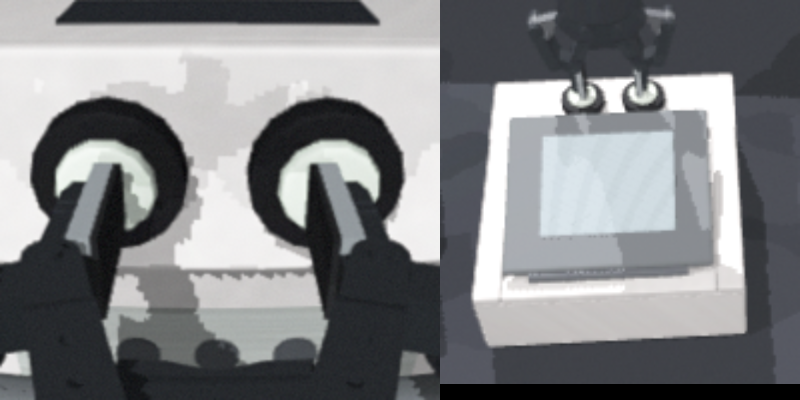

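The lid centre has risen about 20 mm, roughly the 17 mm expected at full rise. I'll hold briefly and check that it has stopped.

>>> {"op": "arm_command", "data": {"steps": [0,0,0,0,56,0,0,0,0,56,0,0,0,0,56,0,0,0,0,56,0,0,0,0,56]}}

```text
time_s: 12.85
eef_pos: [506.4, -129.0, 80.2]
ee_rot: [0.0, -0.058, 0.998, -0.0]
force: [-5.1, 1.6, 11.6]
grip_width: 0.561
```

```bash
python3 - <<'E'
from h import *
d=capture('scene');c=capture('wrist')
for a,b,r in((d['frame'],cv2.imread('scene1.png'),np.s_[130:290,180:330]),(c['frame'],cv2.imread('wrist1.png'),np.s_[310:360,260:380])):
  e=cv2.absdiff(a,b)[r];print(e.mean(),(e.max(2)>30).sum())
# predicted front edge pixel for shut/open in scene
f=200/np.tan(np.radians(d['fov_y']/2));E=np.array(d['extrinsics']);y=np.radians(6.7)
B=np.array([506,-128.6]);ux=np.array([np.cos(y),np.sin(y)]);H=B+ux*(47+158)
for t in(0,.11,.22):
  for v in(-93,93):
    X=np.r_[H-ux*158*np.cos(t)+v*np.array([-ux[1],ux[0]]),102+158*np.sin(t)];q=E[:3,:3]@X+E[:3,3];p=q[:2]/q[2]*f+[d['cx'],d['cy']];print(t,p.round(1),'in view i:',((p-[180,130])*2.4+[440,0]).round())
E
```

```text
0.526 0
1.8753333333333333 0
0 [210.6 185.1] in view i: [514. 132.]
0 [291.3 181.3] in view i: [707. 123.]
0.11 [209.4 180.4] in view i: [511. 121.]
0.11 [291.1 176.7] in view i: [707. 112.]
0.22 [208.  176.4] in view i: [507. 111.]
0.22 [290.9 172.6] in view i: [706. 102.]
```

The lid has stopped moving, its edge pixels match 0.22 rad, and the force didn't change during the rise, so nothing touched it. Letting go straight up.

>>> {"op": "arm_command", "data": {"steps": [0,0,0.2,0,56,0,0,0.4,0,56,0,0,0.8,0,56,0,0,0.8,0,56,-0.4,0,0.6,0,56]}}

```text
time_s: 13.58
eef_pos: [486.6, -129.0, 220.6]
ee_rot: [0.001, -0.059, 0.998, -0.0]
force: [-0.5, 0.2, -0.4]
grip_width: 0.562
```

>>> {"op": "arm_command", "data": {"steps": [-1,0,0,0,56,-1,0,0,0,56,0,0,0,0,56,0,0,0,0,56]}}

```text
time_s: 14.08
eef_pos: [386.8, -129.1, 219.5]
ee_rot: [0.0, -0.058, 0.998, -0.0]
force: [0.3, -0.3, -0.8]
grip_width: 0.564
```

```bash
python3 - <<'E'
from h import *
d=capture('scene');w=capture('top')
e=cv2.absdiff(d['frame'],cv2.imread('scene1.png'))[175:290,180:330];print((e.max(2)>40).sum())
for t in ['lid_front_edge','amber_bottle','white_jar','flask','vial_box']:print(t,[(np.round(x['point']),round(x['score'],2)) for x in search_frame(w if 'jar' in t else d,t)[:1]])
g=cv2.resize(d['frame'][130:290,120:370],None,fx=3,fy=3);cv2.imwrite('pics/j.png',g)
s=sense();print(s['eef_pos'],s['force'],s['time_s'])
E
```

```text
181
lid_front_edge [(array([ 639., -112.,  119.]), 0.89)]
amber_bottle []
white_jar [(array([ 535., -335.,   86.]), 0.88)]
flask [(array([621., 109.,  42.]), 0.65)]
vial_box [(array([ 684., -328.,   34.]), 0.75)]
[ 386.53897019 -128.88725598  219.02555969] [-0.05121967  0.62582943  0.03558224] 14.425
```

View pics/j.png

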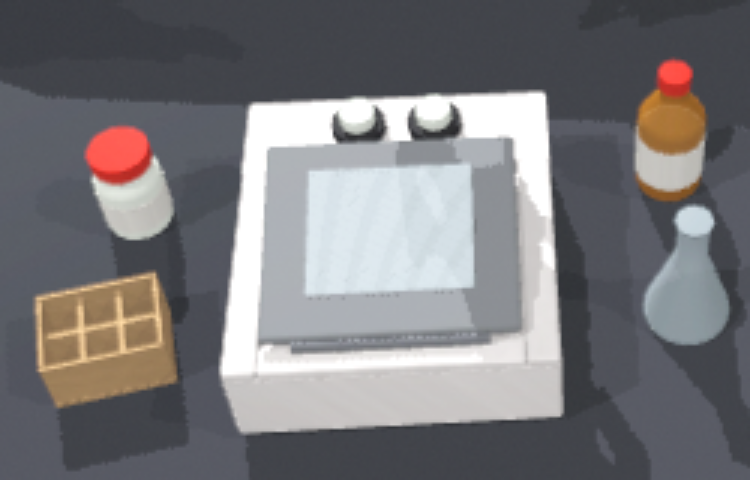

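Lid up, buttons up, and the bystanders are in place. One last exact edge check against the saved shut-lid picture.

```bash
python3 - <<'E'
from h import *
a=np.load('scene.npy',allow_pickle=True).item()['frame'];b=cv2.imread('scene1.png');d=capture('scene')['frame']
for n,i in(('shut',a),('held',b),('now',d)):
  g=i.astype(float).mean(2)
  print(n,[ (c,g[168:192,c-1:c+2].mean(1).round().astype(int).tolist()) for c in(222,283)])
E
```

```text
shut [(222, [255, 255, 255, 255, 255, 255, 255, 255, 255, 255, 255, 255, 255, 255, 255, 255, 255, 255, 233, 195, 193, 193, 193, 193]), (283, [255, 255, 255, 255, 255, 255, 255, 255, 255, 255, 255, 255, 255, 255, 255, 255, 188, 189, 189, 189, 189, 188, 188, 188])]
held [(222, [255, 255, 255, 255, 255, 255, 255, 255, 255, 255, 219, 174, 175, 175, 175, 175, 175, 175, 180, 197, 195, 198, 197, 196]), (283, [255, 255, 255, 255, 255, 255, 255, 250, 140, 141, 141, 141, 141, 141, 141, 141, 140, 141, 140, 141, 141, 141, 141, 140])]
now [(222, [255, 255, 255, 255, 255, 255, 255, 255, 255, 255, 223, 178, 179, 179, 179, 179, 179, 179, 183, 201, 199, 201, 201, 200]), (283, [255, 255, 255, 255, 255, 255, 255, 255, 178, 179, 178, 178, 178, 178, 178, 177, 164, 144, 144, 144, 144, 144, 144, 144])]
```

```bash
python3 -c "
from rig import *
print(finish_job())"
```

```text
the job is handed in; nothing more can be done
None
```

I opened the lid with the two-button release and handed the job in at about 14.5 s. I pressed one fingertip on each cap and held both down with 11–12 N in total, more than the 10 N that two fully pressed springs give. I held them for about 5 s until the lid had stopped rising, then lifted straight up and backed clear.

**Lid:** It had stopped moving before I let go, and its edge is in the same place after release. The front edge rose 8.0 pixels in the scene camera. My simple hinge model predicts 8.7 pixels for full rise. I put the gap down to the hinge sitting on the lid's underside, which I didn't check separately.

**Contact with the lid:** The force on the tool stayed steady while the lid rose, so I saw no sign that the arm touched it.

**Clear of everything:** Both buttons are back up, and the force reading is about zero.

**Bystanders:** All four look to be standing where they were. The detector put the jar, flask and box within about 3 mm of their starting points. It missed the amber bottle in the last picture, so I have only the picture itself for that one.

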